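# Pack the yellow kit into the bench caddy

## Robot

A 6-joint arm with a two-finger parallel gripper is mounted at the origin on the work surface. World frame = base frame: x ahead of the robot, y to its left, z up, the work surface at z = 0. Lengths are in mm, angles in rad, forces in N, time in s.
With the tool pointing down it reaches from about 350 to 725 mm from the base axis. Payload 6 kg.
Tool frame: the origin (TCP) lies midway between the tips of the shut fingers; the grasp point (between the pads) lies 19 mm behind it; z points along the fingers, y is the line along which they close (so a half turn about z gives the same grasp; the last joint's range is limited). The gripper opens to 85 mm and grips with 20 to 120 N. Pads are 22 mm wide; open, the fingers measure 114 mm over their backs; the gripper's body (76 mm by 85 mm) begins 54 mm behind the grasp point. The pads swing forward as they close: fully open they stand 13 mm farther back than shut.
Start: joints at [-0.782, 0.04, 0.085, 0, -1.615, -0.334], TCP at [263.575, -538.982, 231.261] pointing down, gripper open.
Joint ranges: [-2.56, 2.56], [-1.29, 2.01], [-1.08, 1.49], [-3.29, 1.98], [-2.81, -0.18], [-2.99, 2.99]. Speed limits (rad/s): [2.57, 2.57, 3.01, 3.14, 3.14, 3.14].

## Interface

Orientations are given as [roll, pitch, yaw] about the fixed x, y, z axes, in that order (R = Rz(yaw) Ry(pitch) Rx(roll)).
In Python, from rig import * gives the robot as it stands. The module is installed in compiled form; this text tells all that it offers.
- The arm moves only by the tool send_rows, never from a script. Its argument "motion" is a list of rows, each a list of 3 entries, a list of its own where there are three numbers: the opening, from -1 (shut) to 1 (fully open), then the shift along the tool's x, y, z in units of 40 mm (1.0 is 40 mm), then the turn, a rotation vector about the tool's x, y, z in units of 6 degrees (1.0 is 6 degrees). A call has 1 to 12 rows; each row shifts and turns the commanded pose from where the row before left it, along the tool's axes as they then stand; what a row does not reach is not made up. A row lasts 1/10 s, in which the tool goes at most 50 mm and 8.59 degrees, less where a joint would pass 70% of its speed; a pose out of reach is approached as far as the arm can. A call is refused whole if a number of a shift passes 1 or a number of a turn 1, either way. A call with a gripper value outside its range is refused whole. The fingers move at their own pace and stop on an object; "force" is the grip in N (left out, the last holds). Time passes only in rows, so rows that do not move let the fingers close. It gives the time, the measured TCP pose, the force, the opening and the grip force at its end, in the units of the state.
- observe(): the state, without advancing time (a new reading comes with each control period).
- camera(name): name is "scene" or "top" or "wrist"; returns a dict with "img" (420x560x3 uint8, red, green, blue), "fx", "fy", "cx", "cy" (pixels), "k1" (the pictures are not rectified: a ray, as slopes to the right and down, at radius r is drawn at 1 + k1 r^2 times it, then the intrinsics apply), "xyz" and "rotation" of the camera in the world. Camera axes: x right, y down, z forward; pixel columns grow to the right and rows downward; lengths in mm; the calibration is good to about 2 mm. A picture is of the moment at which its call begins. There is no depth.
- sign_off(): hands the job in; it is judged then, once.
The state is a dict: "t": time; "joints": joint angles; "qd": joint speeds; "tau": joint torques, N m; "eef_pos": TCP position; "tcp_rot": TCP orientation; "ft_force": force on the tool from outside, world axes, zero at the start; "torque": the same for the moment, N m; "finger_gap": finger opening in mm; "finger_force": force on a finger pad.
Only numpy, scipy, OpenCV 4.12 (cv2) and the standard library are available. Lean on these libraries where they do the work, as an engineer would, in place of code of your own. Each camera call takes 0.05 s, during which the arm holds its last target. There are 200 camera calls.

## Task

Pack the yellow kit from the bench into the wooden caddy, each thing in the seat made for it: the yellow tape roll over the post, the yellow-capped glue bottle upright in the round cup, the tape measure standing in the rectangular pocket, and the screwdriver with its handle lying centred between the four posts of its cradle, either way round, all resting fully down. Leave the red tape roll and the red-capped bottle standing where they are.

Things in the scene. Friction and masses are not known exactly. Their poses are not given: they have to be found in the camera images.
- yellow_roll: yellow roll of tape lying flat on the bench, 58 mm outside diameter, 38 mm hole, 19 mm high; origin at the centre of its underside, z up. Belongs on the spindle.
- yellow_bottle: white glue bottle with a yellow pointed cap and a yellow band, standing; round body 36 mm in diameter, straight up to 64 mm height, 94 mm high in all; origin at the centre of its underside, z up. Belongs in the cup.
- tape_measure: yellow and black tape measure case, a rounded block 34 mm thick (its x), 62 mm long (its y), 56 mm high, standing on a 34 x 62 mm side; origin at the centre of its underside, z up. Belongs in the pocket.
- screwdriver: stubby screwdriver lying flat: eight-sided yellow handle with a black band, 80 mm long (x -40 to +40), 26 mm across; steel shaft 7 mm in diameter to x = +95 mm. x along the tool, z up; origin inside the handle, at its middle, 13 mm above the bench. Balances 5 to 10 mm from there towards the shaft, which at first points roughly to the robot. Belongs in the cradle.
- spindle: seat for the tape roll: fixed grey plate 100 x 100 x 6 mm, one of four in a row (105 mm apart) in a shallow fixed wooden caddy with rim 3 mm above the plates; in its centre a black post 18 mm in diameter, 34 mm tall above the plate. Origin: centre of the plate's underside, 5 mm above the bench; z up, y along the row.
- cup: seat for the glue bottle: fixed grey plate 100 x 100 x 6 mm, one of four in a row (105 mm apart) in a shallow fixed wooden caddy with rim 3 mm above the plates; in its centre a black round cup, inside diameter 56 mm, wall 4 mm, 28 mm tall above the plate, the plate being its floor. Origin: centre of the plate's underside, 5 mm above the bench; z up, y along the row.
- pocket: seat for the tape measure: fixed grey plate 100 x 100 x 6 mm, one of four in a row (105 mm apart) in a shallow fixed wooden caddy with rim 3 mm above the plates; on it a black rectangular frame, 56 mm (x) by 84 mm (y) inside, walls 4 mm thick and 16 mm tall above the plate, the plate being its floor. Origin: centre of the plate's underside, 5 mm above the bench; z up, y along the row.
- cradle: screwdriver seat: fixed grey plate 100 x 100 x 6 mm, one of four in a row (105 mm apart) in a shallow fixed wooden caddy with rim 3 mm above the plates; four black posts (14 mm in x, 6 in y, 18 tall) at x +-33, y +-26 mm. The handle lies along x between them (46 mm wide), shaft out at either end. Origin: centre of the plate's underside, 5 mm above the bench; z up, y along the row.
- red_roll: look-alike, to be left alone: red roll of tape of the same size as the yellow one, lying flat on the bench; origin at the centre of its underside.
- red_bottle: look-alike, to be left alone: glue bottle of the same size as the yellow-capped one, with a red cap and a red band, standing; origin at the centre of its underside.

How it is judged (in metres and radians):
At the end, for the whole second after the job is handed in: Roll within 15 mm, driver 20, bottle and measure 16 of their seat centres, resting on the plates (6 mm), upright (0.15 rad) or, the driver, level (0.17); driver and measure lined up (0.35 rad); all still (20 mm/s); red roll and red-capped bottle moved under 30 mm (horizontal distance between yellow_roll and spindle below 0.015 m and z of yellow_roll in the frame of spindle below 0.012 m and linear speed of each of yellow_roll, yellow_bottle, tape_measure, screwdriver below 0.02 m/s and angle between each of yellow_roll, yellow_bottle, tape_measure's own z axis and vertical below 0.15 rad and horizontal distance between yellow_bottle and cup below 0.016 m and z of yellow_bottle in the frame of cup below 0.012 m and horizontal distance between tape_measure and pocket below 0.016 m and z of tape_measure in the frame of pocket below 0.012 m and horizontal distance between screwdriver and cradle below 0.02 m and z of screwdriver in the frame of cradle below 0.025 m and angle between screwdriver's own x axis and vertical between 1.4 and 1.74 rad and angle between the y axis of tape_measure and the y axis of pocket, either way round below 0.35 rad and angle between the x axis of screwdriver and the x axis of cradle, either way round below 0.35 rad and distance of each of red_roll, red_bottle from where it was at the start of the episode below 0.03 m); the robot touches nothing.
It fails at once if the red tape roll is moved by more than 30 mm (distance of red_roll from where it was at the start of the episode above 0.03 m).
It fails at once if the red-capped bottle is moved by more than 30 mm or knocked over (distance of red_bottle from where it was at the start of the episode above 0.03 m or angle between red_bottle's own z axis and vertical above 0.5 rad).
It also fails if it takes over 109 s, if anything falls off the work surface, if the arm or the gripper's body presses on something with over 40 N, if the wrist force passes 120 N, or if a joint passes its speed limit or range.

## Working session

There is one attempt and no reset: what is moved stays moved. The work goes in short steps, Python scripts to look and compute and a tool call to move; the robot and the scene stay as the last step left them, time stands still between calls to the robot, and variables do not carry over. Pictures are saved under pics/ and viewed, at most 14 in all, crops included, and the job is handed in when it is done.

Besides the shell and the picture viewer there is one more tool, called after "Request:" as name([rows], argument=value, ...), one row to a line, values as JSON. send_rows: Moves the arm, as the interface text tells. Its arguments: {"type":"object","properties":{"motion":{"type":"array","items":{"type":"array"}},"force":{"type":"number"}},"required":["motion"]}

```bash
mkdir -p pics
cat > h.py <<'E'
from rig import *
import numpy as np, cv2
def shot(n,fn=None):
    c=camera(n)
    if fn: cv2.imwrite('pics/'+fn,c['img'][:,:,::-1])
    return c
def ray(c,u,v):
    d=np.array([(u-c['cx'])/c['fx'],(v-c['cy'])/c['fy']]); s=d.copy()
    for _ in range(20): s=d/(1+c['k1']*(s@s))
    R=np.array(c['rotation']); 
    return np.array(c['xyz']),R@np.array([s[0],s[1],1.])
def on(c,u,v,z):
    o,d=ray(c,u,v); return o+d*(z-o[2])/d[2]
E
python3 - <<'E'
from h import *
s=observe(); print(s)
for n in('top','scene'):
    c=shot(n,n+'0.png'); print(n,{k:v for k,v in c.items() if k!='img'})
E
```

```text
{'t': 0.0, 'joints': array([-7.82320312e-01,  4.08019129e-02,  8.37949299e-02, -4.93650808e-04,
       -1.61548968e+00, -3.33686502e-01]), 'qd': array([-0.00066857, -0.00032078, -0.00092563, -0.00027993, -0.00040784,
       -0.00096301]), 'tau': array([-3.24896591e-04, -3.68205714e+01,  3.47409010e+01,  6.93242624e+00,
       -5.44266353e-03,  2.06617921e-05]), 'eef_pos': array([ 263.49248863, -538.67590297,  230.26984804]), 'tcp_rot': array([ 3.13982457e+00, -9.09166462e-05, -2.68678142e+00]), 'ft_force': array([-0.52906265,  0.43803462, -1.07784848]), 'torque': array([ 0.02861124, -0.02661973, -0.00834759]), 'finger_force': 0.0, 'finger_gap': 85.45952441034504}
top {'fx': 527.929565444479, 'fy': 527.929565444479, 'cx': 280.71767991309923, 'cy': 209.69836362516875, 'k1': -0.08966467749774952, 'xyz': array([ 414.26526882,    8.97263393, 1465.96716752]), 'rotation': array([-3.05926328, -0.01379028, -1.58157084])}
scene {'fx': 511.7695093741471, 'fy': 511.7695093741471, 'cx': 278.31603404094955, 'cy': 216.7472720068304, 'k1': -0.1495304023065852, 'xyz': array([1447.95291146,  100.30024993,  869.69416776]), 'rotation': array([-2.32072636,  0.01450027,  1.67543724])}
```

```bash
sed -i "s/R=np.array(c\['rotation'\]); /R=Rotation.from_euler('xyz',c['rotation']).as_matrix()/; 2a from scipy.spatial.transform import Rotation" h.py; cat h.py | head -20
```

```text
from rig import *
import numpy as np, cv2
from scipy.spatial.transform import Rotation
def shot(n,fn=None):
    c=camera(n)
    if fn: cv2.imwrite('pics/'+fn,c['img'][:,:,::-1])
    return c
def ray(c,u,v):
    d=np.array([(u-c['cx'])/c['fx'],(v-c['cy'])/c['fy']]); s=d.copy()
    for _ in range(20): s=d/(1+c['k1']*(s@s))
    R=Rotation.from_euler('xyz',c['rotation']).as_matrix()
    return np.array(c['xyz']),R@np.array([s[0],s[1],1.])
def on(c,u,v,z):
    o,d=ray(c,u,v); return o+d*(z-o[2])/d[2]
```

View pics/top0.png

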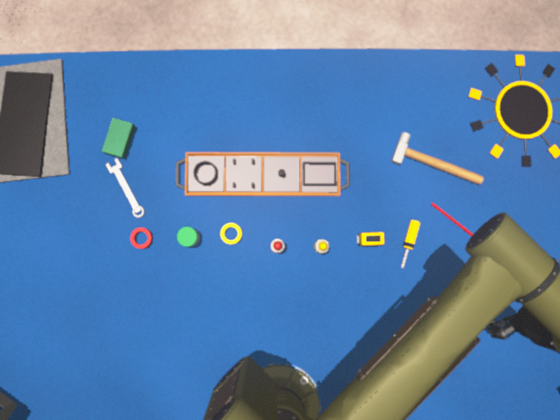

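View pics/scene0.png

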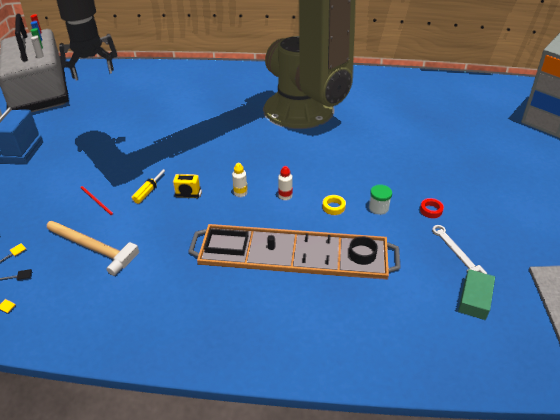

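Top view: caddy seats (left→right) cup (206,173), cradle (244,173), spindle (282,174), pocket (320,173). Objects: red roll (141,238), green can (187,237), yellow roll (231,233), red bottle (278,245), yellow bottle (322,245), measure (371,239), driver (412,235). The scene view agrees, mirrored.

```bash
cat > m.py <<'E'
from h import *
def blobs(c,lo,hi,box,minA=8):
    h=cv2.cvtColor(c['img'],cv2.COLOR_RGB2HSV); m=cv2.inRange(h,lo,hi)
    k=np.zeros_like(m); x0,y0,x1,y1=box; k[y0:y1,x0:x1]=1; m*=k
    cs,_=cv2.findContours(m,cv2.RETR_EXTERNAL,cv2.CHAIN_APPROX_NONE)
    return [(cv2.contourArea(a),cv2.minAreaRect(a),a) for a in cs if cv2.contourArea(a)>=minA]
Y=((20,120,90),(36,255,255))
if __name__=='__main__':
    t=shot('top'); s=shot('scene')
    for nm,c,box in(('top',t,(120,210,440,280)),('scene',s,(120,150,450,225))):
        for col,lo,hi in(('Y',*Y),('R',(0,150,80),(8,255,255)),('W',(0,0,150),(180,60,255))):
            for A,r,_ in blobs(c,lo,hi,box):
                u,v=r[0]; print(nm,col,A,np.round(r[0],1),np.round(r[1],1),round(r[2]),[np.round(on(c,u,v,z)[:2],0).tolist() for z in(13,19,28,56,64)])
    # caddy
    for nm,c,box in(('top',t,(172,140,352,205)),('scene',s,(185,215,405,285))):
        for A,r,a in blobs(c,(0,0,110),(180,70,255),box,60):
            u,v=r[0]; print(nm,'plate',A,np.round(r[0],1),np.round(r[1],1),round(r[2]),np.round(on(c,u,v,11),1))
        for A,r,a in blobs(c,(5,110,60),(20,255,255),box,60):
            u,v=r[0]; print(nm,'rim',A,np.round(r[0],1),np.round(r[1],1),round(r[2]),np.round(on(c,u,v,14),1), [np.round(on(c,*p,14)[:2],1).tolist() for p in cv2.boxPoints(r)])
    b=lambda c,x0,y0,x1,y1,f:cv2.resize(c['img'][y0:y1,x0:x1,::-1],None,fx=f,fy=f,interpolation=cv2.INTER_CUBIC)
    im=np.vstack([b(t,170,145,430,275,3)[:, :780],b(s,130,155,390,282,3)[:,:780]])
    cv2.imwrite('pics/crop0.png',cv2.resize(im,(600,593)))
E
python3 m.py
```

```text
top Y 10.0 [407.4 246.7] [7.5 2.2] 14 [[428.0, -362.0], [428.0, -361.0], [427.0, -359.0], [427.0, -351.0], [427.0, -349.0]]
top Y 44.0 [322.5 245.5] [7. 7.] 90 [[434.0, -126.0], [434.0, -126.0], [434.0, -125.0], [433.0, -122.0], [433.0, -122.0]]
top Y 256.5 [371.5 238.5] [12.2 23.6] 86 [[452.0, -263.0], [452.0, -261.0], [451.0, -260.0], [451.0, -254.0], [450.0, -253.0]]
top Y 315.0 [231. 233.] [20. 20.] 90 [[471.0, 125.0], [471.0, 125.0], [470.0, 124.0], [469.0, 122.0], [469.0, 121.0]]
top Y 189.5 [412.1 231.6] [ 9.3 23.4] 16 [[469.0, -377.0], [469.0, -375.0], [469.0, -373.0], [468.0, -365.0], [467.0, -363.0]]
top R 13.5 [276.5 244.5] [5. 5.] 90 [[438.0, 0.0], [438.0, 0.0], [438.0, 0.0], [437.0, 1.0], [437.0, 1.0]]
top R 268.5 [141.  237.5] [18. 19.] 0 [[461.0, 374.0], [461.0, 372.0], [460.0, 370.0], [459.0, 363.0], [459.0, 361.0]]
top W 44.5 [404.6 257.9] [ 4.1 19.4] 14 [[397.0, -354.0], [397.0, -352.0], [397.0, -350.0], [397.0, -343.0], [397.0, -341.0]]
top W 50.0 [321. 246.] [14. 14.] 90 [[433.0, -122.0], [433.0, -122.0], [432.0, -121.0], [432.0, -118.0], [432.0, -118.0]]
top W 13
[... 1975 characters left out ...]
132.7  34.8] 17 [687.8 -35.9  11. ]
top rim 6311.0 [262. 174.] [ 42. 154.] 90 [633.8  38.5  14. ] [[695.1, 252.9], [691.3, -177.0], [573.2, -174.5], [577.2, 252.2]]
scene plate 117.0 [362. 250.] [ 8. 20.] 90 [627.  195.4  11. ]
scene plate 657.5 [362.5 254.9] [45.3 32.1] 4 [642.4 196.5  11. ]
scene plate 1253.5 [315.9 251.4] [44.2 31.9] 4 [640.8  89.8  11. ]
scene plate 382.0 [226.1 241.5] [35.4 12.7] 4 [ 628.1 -121.8   11. ]
scene plate 1280.0 [270.5 248. ] [44.8 31.9] 5 [639.3 -15.3  11. ]
scene plate 246.0 [230.3 253.5] [25.4 54.9] 64 [ 665.2 -105.2   11. ]
scene rim 7476.0 [294.  250.9] [190.8  41.8] 4 [646.6  39.7  14. ] [[709.2, -172.8], [575.0, -195.0], [581.9, 263.4], [711.7, 250.0]]
```

View pics/crop0.png

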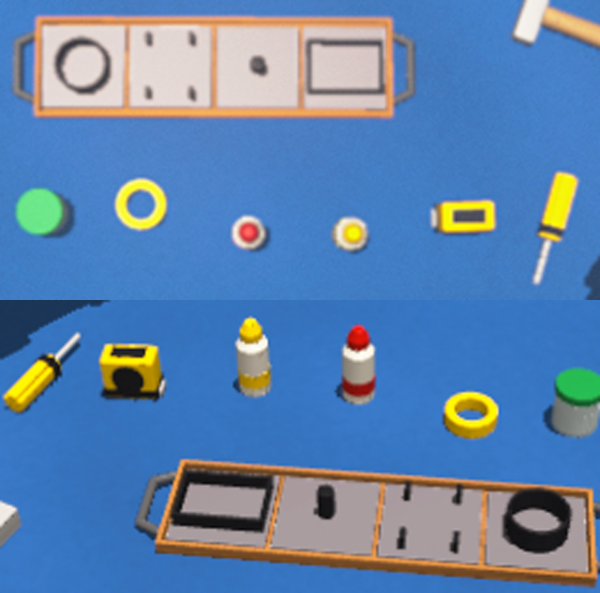

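Request:
send_rows([
  [1,[0,0,0],[0,0,0.91]],
  [1,[0,0,0],[0,0,0.91]],
  [1,[0,0,0],[0,0,0.91]],
  [1,[0,0,0],[0,0,0.91]],
  [1,[0,0,0],[0,0,0.91]],
  [1,[0,0,0],[0,0,0.91]],
  [1,[0,0,0],[0,0,0.91]],
  [1,[0,0,0],[0,0,0.91]],
  [1,[-0.41,0.68,0],[0,0,0]],
  [1,[-0.41,0.68,0],[0,0,0]],
  [1,[-0.41,0.68,0],[0,0,0]],
  [1,[-0.41,0.68,0],[0,0,0]],
], force=40)

```text
t: 1.4
eef_pos: [359.7, -454.2, 231.1]
tcp_rot: [3.141, -0.0, 2.834]
ft_force: [-0.1, -0.1, -0.7]
finger_gap: 85.5
finger_force: 0.0
```

```bash
cat > d.py <<'E'
from h import *
def delta(x,y,z,yawdeg):
    s=observe(); R=Rotation.from_euler('xyz',s['tcp_rot']); T=Rotation.from_euler('xyz',[np.pi,0,np.radians(yawdeg)])
    p=np.array([x,y,z])-s['eef_pos']
    rv=(R.inv()*T).as_rotvec(degrees=True)
    print('t',s['t'],'pos',np.round(s['eef_pos'],1),'yaw',np.round(np.degrees(s['tcp_rot']),2),'gap',round(s['finger_gap'],1),'ff',round(s['finger_force'],1),'ft',np.round(s['ft_force'],1))
    print('shift now',np.round(R.inv().apply(p)/40,2),'shift after turn',np.round(T.inv().apply(p)/40,2),'turn',np.round(rv/6,2))
if __name__=='__main__':
    import sys; delta(*map(float,sys.argv[1:5]))
E
python3 d.py 454.5 -372.4 150 -197.7
```

```text
t 1.4 pos [ 359.7 -454.2  231.1] yaw [ 1.7999e+02 -2.0000e-02  1.6236e+02] gap 85.5 ff 0.0 ft [-0.1 -0.1 -0.7]
shift now [-1.64  2.67  2.03] shift after turn [-1.63  2.67  2.03] turn [ 0.   -0.    0.01]
```

Request:
send_rows([
  [1,[-0.4,0.66,0.5],[0,0,0]],
  [1,[-0.4,0.66,0.5],[0,0,0]],
  [1,[-0.4,0.66,0.5],[0,0,0]],
  [1,[-0.4,0.66,0.5],[0,0,0]],
  [1,[0,0,0],[0,0,0]],
  [1,[0,0,0],[0,0,0]],
])

```text
t: 2.0
eef_pos: [452.0, -373.4, 150.7]
tcp_rot: [-3.142, -0.002, 2.835]
ft_force: [-0.5, 0.3, 1.8]
finger_gap: 85.4
finger_force: 0.0
```

Run:
```python
from m import *
from d import delta
delta(454.5,-372.4,4,-197.7)
w=shot('wrist','w1.png'); print({k:v for k,v in w.items() if k!='img'})
for A,r,a in blobs(w,*Y,(0,0,560,420),60):
    print(A,np.round(r[0]),np.round(r[1]),round(r[2]),np.round(on(w,*r[0],20),0))
    print(np.round([on(w,*p,13)[:2] for p in cv2.boxPoints(r)]).tolist())
```

```text
t 2.0 pos [ 452.  -373.4  150.7] yaw [-1.7999e+02 -9.0000e-02  1.6246e+02] gap 85.4 ff 0.0 ft [-0.5  0.3  1.8]
shift now [-0.06  0.04  3.67] shift after turn [-0.05  0.04  3.67] turn [-0.   -0.02  0.03]
{'fx': 317.84343393371034, 'fy': 317.84343393371034, 'cx': 281.559133464059, 'cy': 215.16411894746258, 'k1': 0.023539548272289018, 'xyz': array([ 386.18063059, -352.64144832,  292.13129593]), 'rotation': array([2.86706923e+00, 1.28617056e-03, 1.26492057e+00])}
1736.0 [284. 225.] [68. 28.] 90 [ 469. -377.   20.]
[[437.0, -380.0], [444.0, -356.0], [507.0, -375.0], [499.0, -400.0]]
164.5 [284. 176.] [ 7. 28.] 90 [ 426. -363.   20.]
[[420.0, -374.0], [428.0, -351.0], [434.0, -353.0], [426.0, -376.0]]
4211.5 [421. 168.] [52. 98.] 72 [ 456. -250.   20.]
[[435.0, -291.0], [434.0, -211.0], [480.0, -204.0], [483.0, -288.0]]
280.5 [554.  94.] [37. 11.] 90 [ 429. -142.   20.]
[[415.0, -139.0], [418.0, -131.0], [446.0, -133.0], [444.0, -142.0]]
```

View pics/w1.png

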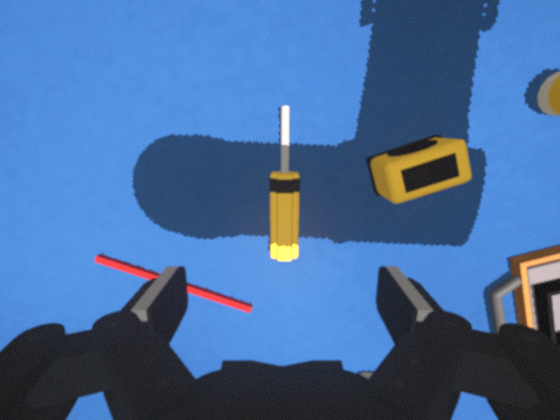

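Wrist view: driver upright in the image at column 284, rows 107–260 (handle 172–260), aligned with the tool axes; measure at (421,168). Handle middle ≈ (463,-375), consistent with top/scene. Descend and grip.

Request:
send_rows([
  [0.4,[-0.1,0.04,0.6],[0,0,0]],
  [0.4,[0,0,0.6],[0,0,0]],
  [0.4,[0,0,0.6],[0,0,0]],
  [0.4,[0,0,0.6],[0,0,0]],
  [0.4,[0,0,0.6],[0,0,0]],
  [0.4,[0,0,0.4],[0,0,0]],
  [0.4,[0,0,0.24],[0,0,0]],
  [0.4,[0,0,0],[0,0,0]],
  [-1,[0,0,0],[0,0,0]],
  [-1,[0,0,0],[0,0,0]],
  [-1,[0,0,0],[0,0,0]],
  [-1,[0,0,0],[0,0,0]],
], force=50)

```text
t: 3.25
eef_pos: [457.2, -374.0, 7.3]
tcp_rot: [-3.141, 0.003, 2.834]
ft_force: [-0.5, 1.0, 5.2]
finger_gap: 24.8
finger_force: 50.6
```

```bash
python3 d.py 630 90 120 -180
```

```text
t 3.25 pos [ 457.2 -374.     7.3] yaw [-1.7996e+02  1.4000e-01  1.6240e+02] gap 24.8 ff 50.6 ft [-0.5  1.   5.2]
shift now [-0.62 12.36 -2.82] shift after turn [-4.32 11.6  -2.82] turn [-0.01  0.02 -2.93]
```

Request:
send_rows([
  [-1,[0,0,-0.4],[0,0,0]],
  [-1,[0,0,-0.7],[0,0,-0.6]],
  [-1,[0,0,-0.7],[0,0,-0.6]],
  [-1,[0,0,-0.7],[0,0,-0.6]],
  [-1,[0,0,-0.5],[0,0,-0.6]],
  [-1,[0,0,0],[0,0,-0.53]],
  [-1,[-0.2,0.5,0],[0,0,0]],
  [-1,[-0.27,0.72,0],[0,0,0]],
  [-1,[-0.27,0.72,0],[0,0,0]],
  [-1,[-0.27,0.72,0],[0,0,0]],
  [-1,[-0.27,0.72,0],[0,0,0]],
  [-1,[-0.27,0.72,0],[0,0,0]],
], force=70)

```text
t: 4.45
eef_pos: [518.5, -208.4, 126.5]
tcp_rot: [3.141, 0.0, 3.141]
ft_force: [0.5, -0.5, -0.2]
finger_gap: 23.9
finger_force: 68.9
```

Request:
send_rows([
  [-1,[-0.27,0.72,0],[0,0,0]],
  [-1,[-0.27,0.72,0],[0,0,0]],
  [-1,[-0.27,0.72,0],[0,0,0]],
  [-1,[-0.27,0.72,0],[0,0,0]],
  [-1,[-0.27,0.72,0],[0,0,0]],
  [-1,[-0.27,0.72,0],[0,0,0]],
  [-1,[-0.27,0.72,0],[0,0,0]],
  [-1,[-0.27,0.72,0],[0,0,0]],
  [-1,[-0.27,0.72,0],[0,0,0]],
  [-1,[-0.2,0.5,0],[0,0,0]],
  [-1,[0,0,0],[0,0,0]],
  [-1,[0,0,0],[0,0,0]],
])

```text
t: 5.65
eef_pos: [623.7, 69.6, 125.7]
tcp_rot: [-3.141, -0.001, 3.141]
ft_force: [0.5, 0.0, -0.1]
finger_gap: 24.1
finger_force: 68.9
```

Run:
```python
from m import *
from d import delta
delta(630,90,20,-181)
w=shot('wrist','w2.png')
for A,r,a in blobs(w,(0,0,110),(180,70,255),(0,0,560,420),300):
    print('plate',A,np.round(r[0]),np.round(r[1]),round(r[2]),np.round(on(w,*r[0],11),1),np.round([on(w,*p,11)[:2] for p in cv2.boxPoints(r)]).tolist())
for A,r,a in blobs(w,(5,110,60),(20,255,255),(0,0,560,420),200):
    print('rim',A,np.round(r[0]),np.round(r[1]),round(r[2]),np.round([on(w,*p,14)[:2] for p in cv2.boxPoints(r)]).tolist())
for A,r,a in blobs(w,*Y,(0,0,560,420),60):
    print('Y',A,np.round(r[0]),np.round(r[1]),round(r[2]))
```

```text
t 5.65 pos [623.7  69.6 125.7] yaw [-1.7999e+02 -4.0000e-02  1.7999e+02] gap 24.1 ff 68.9 ft [ 0.5  0.  -0.1]
shift now [-0.16  0.51  2.64] shift after turn [-0.15  0.51  2.64] turn [-0.   -0.01  0.16]
plate 2059.0 [434. 231.] [42. 66.] 45 [640.4 197.7  11. ] [[648.0, 166.0], [608.0, 200.0], [633.0, 228.0], [676.0, 195.0]]
plate 5258.5 [ 50. 224.] [61. 99.] 90 [ 635.  -124.5   11. ] [[609.0, -158.0], [609.0, -80.0], [663.0, -88.0], [662.0, -171.0]]
plate 6799.0 [433. 224.] [134. 113.] 1 [634.4 196.3  11. ] [[685.0, 143.0], [586.0, 138.0], [589.0, 244.0], [688.0, 260.0]]
plate 5221.5 [331. 232.] [ 63. 135.] 5 [642.  111.5  11. ] [[703.0, 80.0], [583.0, 88.0], [588.0, 139.0], [709.0, 137.0]]
plate 6688.5 [180. 231.] [151. 108.] 11 [640.5 -16.6  11. ] [[676.0, -93.0], [584.0, -62.0], [607.0, 56.0], [705.0, 35.0]]
plate 4019.5 [ 62. 219.] [124. 114.] 0 [ 630.2 -113.4   11. ] [[682.0, -175.0], [583.0, -152.0], [583.0, -56.0], [682.0, -69.0]]
plate 945.0 [479. 250.] [ 83. 189.] 42 [658.  238.4  11. ] [[699.0, 162.0], [575.0, 249.0], [620.0, 307.0], [757.0, 224.0]]
plate 2184.0 [284. 138.] [137.  25.] 88 [564.3  71.3  11. ] [[516.0, 60.0], [515.0, 79.0], [619.0, 84.0], [620.0, 63.0]]
plate 1458.5 [522.  14.] [29. 74.] 90 [481.4 236.9  11. ] [[472.0, 210.0], [473.0, 260.0], [491.0, 264.0], [490.0, 213.0]]
rim 1189.0 [286. 373.] [80. 33.] 3 [[799.0, 34.0], [762.0, 37.0], [767.0, 112.0], [805.0, 112.0]]
rim 307.0 [317. 321.] [78. 13.] 70 [[691.0, 83.0], [687.0, 93.0], [763.0, 121.0], [768.0, 109.0]]
rim 19481.5 [402. 224.] [224. 138.] 0 [[696.0, 77.0], [576.0, 77.0], [578.0, 250.0], [697.0, 273.0]]
rim 5985.0 [135. 220.] [272. 139.] 1 [[692.0, -176.0], [573.0, -147.0], [574.0, 62.0], [695.0, 60.0]]
Y 6103.5 [282. 306.] [121.  57.] 90
Y 936.5 [281. 213.] [22. 58.] 90
Y 1982.5 [362.  24.] [48. 85.] 90
```

View pics/w2.png

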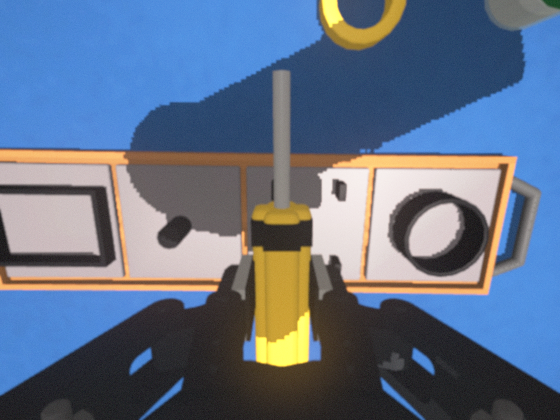

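Wrist view: driver held level with the shaft up in the image; cradle lies between dividers at columns 244 and 370, rim rows 157–288; cup centre ≈(438,232), spindle post base ≈(170,240), pocket frame cols 0–112.

```bash
python3 - <<'E'
from m import *
w=shot('wrist')
for n,p,z in(('div cradle/spindle',(244,222),14),('div cradle/cup',(371,222),14),('div sp/pocket',(119,222),14),('right end',(503,222),14),('cup near L',(438,278),11),('rim up L',(10,156),14),('rim up R',(500,160),14),('rim low L',(10,285),14),('rim low R',(485,289),14)):
    print(n,np.round(on(w,*p,z),1))
E
python3 d.py 629 89 20 -181
```

```text
div cradle/spindle [631.9  37.5  14. ]
div cradle/cup [631.9 143.1  14. ]
div sp/pocket [631.8 -65.9  14. ]
right end [631.9 251.   14. ]
cup near L [684.3 206.5  11. ]
rim up L [ 578.3 -141.6   14. ]
rim up R [581.3 239.1  14. ]
rim low L [ 688.8 -166.8   14. ]
rim low R [693.2 246.8  14. ]
t 5.75 pos [623.6  68.8 125.9] yaw [-1.7999e+02 -1.0000e-02  1.7992e+02] gap 24.3 ff 68.9 ft [ 0.5 -0.5 -1.2]
shift now [-0.13  0.51  2.65] shift after turn [-0.12  0.51  2.65] turn [-0.   -0.    0.15]
```

Request:
send_rows([
  [-1,[-0.14,0.35,0],[0,0,0.1]],
  [-1,[0,0.18,0.2],[0,0,0]],
  [-1,[0,0,0.5],[0,0,0]],
  [-1,[0,0,0.5],[0,0,0]],
  [-1,[0,0,0.5],[0,0,0]],
  [-1,[0,0,0.4],[0,0,0]],
  [-1,[0,0,0.3],[0,0,0]],
  [-1,[0,0,0.12],[0,0,0]],
  [-1,[0,0,0.06],[0,0,0]],
  [-1,[0,0,0],[0,0,0]],
])

```text
t: 6.75
eef_pos: [629.8, 90.8, 23.0]
tcp_rot: [3.141, 0.001, 3.13]
ft_force: [-0.1, 0.0, -1.5]
finger_gap: 24.4
finger_force: 68.9
```

```bash
python3 d.py 629.5 90.2 18.5 -181
```

```text
t 6.75 pos [629.8  90.8  23. ] yaw [1.7999e+02 4.0000e-02 1.7936e+02] gap 24.4 ff 68.9 ft [-0.1  0.  -1.5]
shift now [ 0.01 -0.01  0.11] shift after turn [ 0.01 -0.01  0.11] turn [0.   0.01 0.06]
```

Request:
send_rows([
  [-1,[0,0,0.05],[0,0,0]],
  [-1,[0,0,0.05],[0,0,0]],
  [-1,[0,0,0],[0,0,0]],
  [-0.1,[0,0,0],[0,0,0]],
  [0.1,[0,0,0],[0,0,0]],
  [0.1,[0,0,0],[0,0,0]],
  [0.1,[0,0,-0.3],[0,0,0]],
  [0.1,[0,0,-0.6],[0,0,0]],
  [0.1,[0,0,-0.8],[0,0,0]],
  [0.1,[0,0,-0.8],[0,0,0]],
  [0.5,[0,0,-0.8],[0,0,0]],
  [0.5,[0,0,0],[0,0,0]],
])

```text
t: 7.95
eef_pos: [632.0, 90.9, 158.2]
tcp_rot: [3.139, 0.01, 3.131]
ft_force: [0.4, 0.0, -0.1]
finger_gap: 64.1
finger_force: 0.0
```

Run:
```python
from m import *
from d import delta
delta(451,-254,150,-90)
t=shot('top'); s=shot('scene')
im=np.vstack([cv2.resize(c['img'][y0:y0+100,x0:x0+200,::-1],None,fx=3,fy=3) for c,x0,y0 in((t,170,140),(s,230,200))])
cv2.imwrite('pics/c3.png',im[:, :600])
for c,b in((t,(172,140,352,205)),(s,(185,205,405,285))):
    for A,r,a in blobs(c,*Y,b): print(A,np.round(r[0],1),np.round(r[1]),round(r[2]),np.round(on(c,*r[0],24),1))
```

```text
t 7.95 pos [632.   90.9 158.2] yaw [179.87   0.58 179.37] gap 64.1 ff 0.0 ft [ 0.4  0.  -0.1]
shift now [ 4.43 -8.67  0.14] shift after turn [8.62 4.52 0.2 ] turn [ -0.06   0.09 -15.1 ]
85.5 [242.5 176. ] [12.  9.] 90 [627.2  92.1  24. ]
278.5 [316.6 248.5] [12. 27.] 5 [643.7  91.1  24. ]
143.5 [333.5 209.5] [ 9. 21.] 90 [508.1 125.8  24. ]
```

View pics/c3.png

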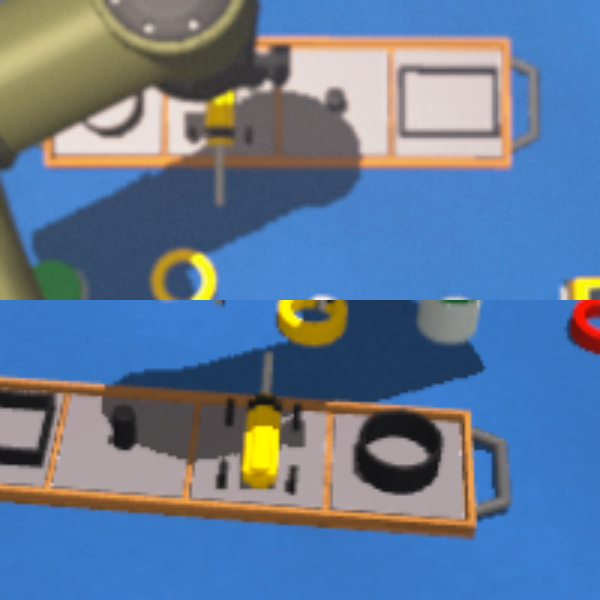

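Driver lies centred between the four posts, shaft toward the robot. Next, the measure.

Request:
send_rows([
  [1,[0.2,-0.4,0],[0,0,0]],
  [1,[0.38,-0.75,0],[0,0,0]],
  [1,[0.38,-0.75,0],[0,0,0]],
  [1,[0.38,-0.75,0],[0,0,0]],
  [1,[0.38,-0.75,0],[0,0,0]],
  [1,[0.38,-0.75,0],[0,0,0]],
  [1,[0.38,-0.75,0],[0,0,0]],
  [1,[0.38,-0.75,0],[0,0,0]],
  [1,[0.38,-0.75,0],[0,0,0]],
  [1,[0.38,-0.75,0],[0,0,0]],
  [1,[0.38,-0.75,0],[0,0,0]],
  [1,[0.38,-0.75,0],[0,0,0]],
])

```text
t: 9.25
eef_pos: [448.5, -254.5, 149.6]
tcp_rot: [3.141, -0.002, 3.13]
ft_force: [0.3, 0.2, 0.5]
finger_gap: 85.5
finger_force: 0.0
```

Request:
send_rows([
  [1,[0,0,0],[0,0,-1]],
  [1,[0,0,0],[0,0,-1]],
  [1,[0,0,0],[0,0,-1]],
  [1,[0,0,0],[0,0,-1]],
  [1,[0,0,0],[0,0,-1]],
  [1,[0,0,0],[0,0,-1]],
  [1,[0,0,0],[0,0,-1]],
  [1,[0,0,0],[0,0,-1]],
  [1,[0,0,0],[0,0,-1]],
  [1,[0,0,0],[0,0,-1]],
  [1,[0,0,0],[0,0,-1]],
  [1,[0,0,0],[0,0,-1]],
])

```text
t: 10.45
eef_pos: [449.3, -253.5, 149.4]
tcp_rot: [3.14, -0.0, -1.892]
ft_force: [0.7, -0.0, 0.7]
finger_gap: 85.4
finger_force: 0.0
```

Request:
send_rows([
  [1,[0,0,0],[0,0,-1]],
  [1,[0,0,0],[0,0,-1]],
  [1,[0,0,0],[0,0,-1]],
  [1,[0,0,0],[0,0,0]],
  [1,[0,0,0],[0,0,0]],
])

```text
t: 10.95
eef_pos: [449.8, -253.4, 149.8]
tcp_rot: [3.14, 0.0, -1.585]
ft_force: [0.1, -0.1, 0.2]
finger_gap: 85.2
finger_force: 0.0
```

Run:
```python
from m import *
from d import delta
delta(451,-256,150,-90)
w=shot('wrist','w4.png')
h=cv2.cvtColor(w['img'],cv2.COLOR_RGB2HSV); m=cv2.inRange(h,*Y)|cv2.inRange(h,(0,0,0),(180,255,45))
for A,r,a in blobs(w,*Y,(0,0,560,420),200):
    print(A,np.round(r[0]),np.round(r[1]),round(r[2]),np.round(on(w,*r[0],56),0),np.round([on(w,*p,56)[:2] for p in cv2.boxPoints(r)]).tolist())
t=shot('top')
for A,r,a in blobs(t,*Y,(300,210,440,280),100):
    print('top',A,np.round(r[0],1),np.round(r[1],1),round(r[2]),np.round([on(t,*p,50)[:2] for p in cv2.boxPoints(r)]).tolist())
```

```text
t 10.95 pos [ 449.8 -253.4  149.8] yaw [ 1.7993e+02  2.0000e-02 -9.0810e+01] gap 85.2 ff 0.0 ft [ 0.1 -0.1  0.2]
shift now [ 0.06 -0.03 -0.  ] shift after turn [ 0.06 -0.03 -0.  ] turn [ 0.01  0.   -0.14]
306.5 [299. 326.] [20. 35.] 85 [ 436. -158.   56.] [[452.0, -167.0], [422.0, -169.0], [420.0, -150.0], [450.0, -147.0]]
3283.5 [279. 206.] [82. 43.] 87 [ 451. -264.   56.] [[468.0, -294.0], [436.0, -295.0], [433.0, -231.0], [468.0, -230.0]]
```

View pics/w4.png

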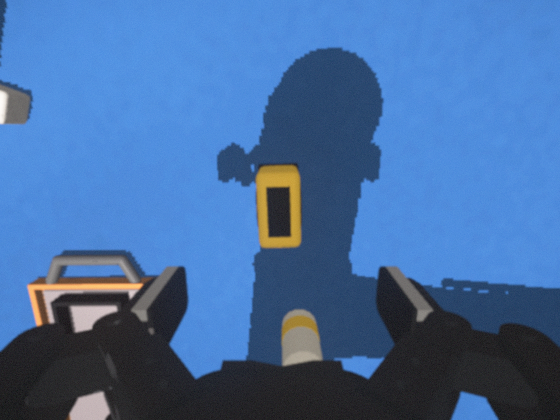

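Measure top face at columns 257–301, rows 165–247, aligned with the tool; centre ≈ (451,-257).

Request:
send_rows([
  [1,[0.1,-0.03,0.5],[0,0,0]],
  [1,[0,0,0.6],[0,0,0]],
  [1,[0,0,0.6],[0,0,0]],
  [1,[0,0,0.6],[0,0,0]],
  [1,[0,0,0.5],[0,0,0]],
  [1,[0,0,0.3],[0,0,0]],
  [1,[0,0,0.12],[0,0,0]],
  [1,[0,0,0],[0,0,0]],
  [-1,[0,0,0],[0,0,0]],
  [-1,[0,0,0],[0,0,0]],
  [-1,[0,0,0],[0,0,0]],
  [-1,[0,0,0],[0,0,0]],
], force=60)

```text
t: 12.25
eef_pos: [452.3, -257.5, 22.6]
tcp_rot: [-3.14, -0.001, -1.582]
ft_force: [0.3, 0.1, -2.3]
finger_gap: 33.2
finger_force: 59.3
```

Run:
```python
from m import *
from d import delta
delta(634,-119,140,-91)
t=shot('top');s=shot('scene')
for c,b in((t,(340,210,440,280)),(s,(150,150,220,210))):
  for A,r,a in blobs(c,*Y,b,60):
    print('seen',A,np.round(r[0],1),np.round(r[1],1),round(r[2]),np.round(on(c,*r[0],40),0))
```

```text
t 12.25 pos [ 452.3 -257.5   22.6] yaw [-1.7991e+02 -3.0000e-02 -9.0630e+01] gap 33.2 ff 59.3 ft [ 0.3  0.1 -2.3]
shift now [-3.51 -4.51 -2.93] shift after turn [-3.54 -4.48 -2.93] turn [-0.02 -0.    0.06]
seen 127.5 [193.4 183.9] [20.9 10.4] 81 [ 459. -236.   40.]
```

Request:
send_rows([
  [-1,[0,0,-0.4],[0,0,0]],
  [-1,[0,0,-0.8],[0,0,0]],
  [-1,[0,0,-0.8],[0,0,0]],
  [-1,[0,-0.2,-0.6],[0,0,0]],
  [-1,[-0.2,-0.6,-0.2],[0,0,0]],
  [-1,[-0.5,-0.6,0],[0,0,0]],
  [-1,[-0.5,-0.6,0],[0,0,0]],
  [-1,[-0.5,-0.6,0],[0,0,0]],
  [-1,[-0.5,-0.6,0],[0,0,0]],
  [-1,[-0.5,-0.6,0],[0,0,0]],
  [-1,[-0.5,-0.5,0],[0,0,0]],
  [-1,[-0.3,-0.2,0],[0,0,0]],
])

```text
t: 13.55
eef_pos: [633.8, -117.7, 131.8]
tcp_rot: [3.139, 0.001, -1.581]
ft_force: [-0.7, -0.5, -2.6]
finger_gap: 33.4
finger_force: 59.8
```

Request:
send_rows([
  [-1,[0,0,0],[0,0,0]],
  [-1,[0,0,0],[0,0,0]],
])

```text
t: 13.75
eef_pos: [632.6, -119.4, 133.0]
tcp_rot: [3.14, 0.0, -1.582]
ft_force: [0.3, -0.4, -2.2]
finger_gap: 33.0
finger_force: 59.8
```

Run:
```python
from m import *
from d import delta
delta(634,-119,34,-91)
w=shot('wrist','w5.png')
for A,r,a in blobs(w,*Y,(0,0,560,420),200):
    print(A,np.round(r[0]),np.round(r[1]),round(r[2]))
```

```text
t 13.75 pos [ 632.6 -119.4  133. ] yaw [179.91   0.   -90.63] gap 33.0 ff 59.8 ft [ 0.3 -0.4 -2.2]
shift now [-0.01 -0.04  2.47] shift after turn [-0.01 -0.04  2.47] turn [0.01 0.   0.06]
12738.0 [282. 285.] [162.  87.] 88
630.5 [513. 201.] [29. 45.] 25
252.0 [231. 203.] [125.  47.] 88
```

View pics/w5.png

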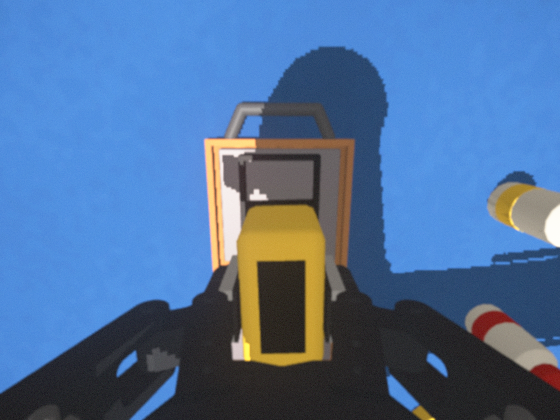

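Wrist view: measure held square at columns 240–325, rows 204–363; pocket frame at columns 241–320, top row 155; rim 207–353.

Run:
```python
from m import *
w=shot('wrist')
for n,p,z in(('meas +y edge',(282,363),160),('meas L',(242,320),160),('meas R',(324,320),160),('pocket L out top',(241,180),27),('pocket R out top',(320,180),27),('pocket -y outer top',(280,155),27),('rim -y',(280,140),14),('rim L',(207,142),14),('rim R',(353,142),14)):
    print(n,np.round(on(w,*p,z),1))
```

```text
meas +y edge [632.4 -90.6 160. ]
meas L [ 648.7 -111.8  160. ]
meas R [ 614.9 -111.4  160. ]
pocket L out top [ 663.6 -148.1   27. ]
pocket R out top [ 601.6 -147.4   27. ]
pocket -y outer top [ 632.8 -167.1   27. ]
rim -y [ 632.7 -177.7   14. ]
rim L [ 691.  -176.7   14. ]
rim R [ 574.4 -175.4   14. ]
```

Request:
send_rows([
  [-1,[0,0,0.4],[0,0,0]],
  [-1,[0,0,0.5],[0,0,0]],
  [-1,[0,0,0.5],[0,0,0]],
  [-1,[0,0,0.4],[0,0,0]],
  [-1,[0,0,0.3],[0,0,0]],
  [-1,[0,0,0.2],[0,0,0]],
  [-1,[0,0,0.1],[0,0,0]],
  [-1,[0,0,0],[0,0,0]],
])

```text
t: 14.65
eef_pos: [633.1, -119.4, 37.5]
tcp_rot: [3.141, -0.0, -1.582]
ft_force: [0.5, -0.3, -2.5]
finger_gap: 33.6
finger_force: 59.8
```

```bash
python3 d.py 633 -120 33.8 -91
```

```text
t 14.65 pos [ 633.1 -119.4   37.5] yaw [179.99  -0.   -90.64] gap 33.6 ff 59.8 ft [ 0.5 -0.3 -2.5]
shift now [0.02 0.   0.09] shift after turn [0.02 0.   0.09] turn [ 0.   -0.    0.06]
```

Request:
send_rows([
  [-1,[0,0,0.04],[0,0,0]],
  [-1,[0,0,0.04],[0,0,0]],
  [-1,[0,0,0],[0,0,0]],
  [0,[0,0,0],[0,0,0]],
  [0.3,[0,0,0],[0,0,0]],
  [0.3,[0,0,0],[0,0,0]],
  [0.3,[0,0,-0.4],[0,0,0]],
  [0.3,[0,0,-0.8],[0,0,0]],
  [0.3,[0,0,-0.8],[0,0,0]],
  [0.3,[0,0,-0.9],[0,0,0]],
  [0.3,[0,0.3,0],[0,0,0]],
  [0.3,[0,0.7,0],[0,0,0]],
])

```text
t: 15.85
eef_pos: [594.2, -118.9, 153.1]
tcp_rot: [-3.138, -0.0, -1.582]
ft_force: [0.1, 0.2, -0.9]
finger_gap: 55.8
finger_force: 0.0
```

Request:
send_rows([
  [1,[0,0.8,0],[0,0,0]],
  [1,[0,0.8,0],[0,0,0]],
  [1,[0,0.8,0],[0,0,0]],
  [1,[0,0.8,0],[0,0,0]],
  [1,[0,0.4,0],[0,0,0]],
  [1,[0,0,0],[0,0,0]],
  [1,[0,0,0],[0,0,0]],
])

```text
t: 16.55
eef_pos: [449.6, -117.3, 152.0]
tcp_rot: [-3.139, 0.0, -1.582]
ft_force: [0.4, 0.9, 0.5]
finger_gap: 84.9
finger_force: 0.0
```

Run:
```python
from m import *
from d import delta
delta(434,-119,33,-90)
w=shot('wrist','w6.png')
for A,r,a in blobs(w,*Y,(0,0,560,420),100):
    print(A,np.round(r[0]),np.round(r[1]),round(r[2]),np.round(on(w,*r[0],80),0))
s=shot('scene'); 
for A,r,a in blobs(s,*Y,(120,150,260,260),30):
    print(A,np.round(r[0]),np.round(r[1]),round(r[2]),np.round(on(s,*r[0],67),0))
cv2.imwrite('pics/c6.png',np.hstack([cv2.resize(w['img'],(400,300)),cv2.resize(s['img'][150:270,130:290],(400,300))])[:,:,::-1])
```

```text
t 16.55 pos [ 449.6 -117.3  152. ] yaw [-1.7985e+02  1.0000e-02 -9.0630e+01] gap 84.9 ff 0.0 ft [0.4 0.9 0.5]
shift now [0.05 0.4  2.97] shift after turn [0.04 0.39 2.98] turn [-0.02  0.   -0.11]
825.0 [ 88. 406.] [25. 46.] 84 [611.  35.  80.]
885.0 [304. 221.] [34. 33.] 90 [ 433. -122.   80.]
5028.0 [ 51. 214.] [88. 79.] 78 [ 609. -129.   80.]
420.0 [225. 233.] [29. 22.] 3 [ 655. -113.   67.]
59.5 [240. 189.] [ 8. 13.] 86 [ 502. -106.   67.]
64.5 [238. 169.] [10.  9.] 63 [ 421. -124.   67.]
```

View pics/c6.png

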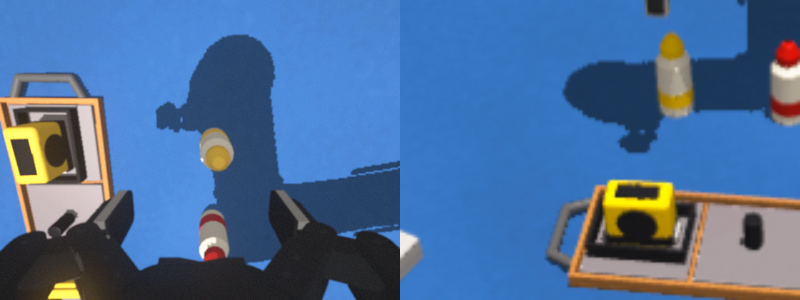

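Measure stands in the pocket. Bottle cap at (304,221) full-res → (433,-121), agreeing with the other views.

Request:
send_rows([
  [1,[0.07,0.39,0],[0,0,0]],
  [1,[0,0,0.4],[0,0,0]],
  [1,[0,0,0.6],[0,0,0]],
  [1,[0,0,0.6],[0,0,0]],
  [1,[0,0,0.6],[0,0,0]],
  [1,[0,0,0.5],[0,0,0]],
  [1,[0,0,0.25],[0,0,0]],
  [1,[0,0,0],[0,0,0]],
  [-1,[0,0,0],[0,0,0]],
  [-1,[0,0,0],[0,0,0]],
  [-1,[0,0,0],[0,0,0]],
  [-1,[0,0,0],[0,0,0]],
], force=40)

```text
t: 17.85
eef_pos: [434.0, -119.9, 33.5]
tcp_rot: [-3.14, -0.0, -1.582]
ft_force: [-0.6, 0.1, 0.9]
finger_gap: 34.7
finger_force: 39.7
```

```bash
python3 d.py 636.5 196 160 -91
```

```text
t 17.85 pos [ 434.  -119.9   33.5] yaw [-179.93   -0.    -90.63] gap 34.7 ff 39.7 ft [-0.6  0.1  0.9]
shift now [-7.95 -4.98 -3.16] shift after turn [-7.99 -4.92 -3.16] turn [-0.01 -0.    0.06]
```

Request:
send_rows([
  [-1,[0,0,-0.4],[0,0,0]],
  [-1,[0,0,-0.8],[0,0,0]],
  [-1,[0,0,-0.8],[0,0,0]],
  [-1,[0,-0.3,-0.6],[0,0,0]],
  [-1,[0,-0.6,-0.2],[0,0,0]],
  [-1,[0,-0.6,0],[0,0,0]],
  [-1,[-0.3,-0.6,0],[0,0,0]],
  [-1,[-0.6,-0.6,0],[0,0,0]],
  [-1,[-0.7,-0.5,0],[0,0,0]],
  [-1,[-0.7,-0.5,0],[0,0,0]],
  [-1,[-0.7,-0.5,0],[0,0,0]],
  [-1,[-0.7,-0.4,0],[0,0,0]],
])

```text
t: 19.05
eef_pos: [619.9, 27.3, 144.1]
tcp_rot: [3.141, 0.0, -1.582]
ft_force: [0.9, -0.9, -0.9]
finger_gap: 34.9
finger_force: 40.1
```

Request:
send_rows([
  [-1,[-0.7,-0.3,0],[0,0,0]],
  [-1,[-0.7,-0.08,0],[0,0,0]],
  [-1,[-0.7,0,0],[0,0,0]],
  [-1,[-0.7,0,0],[0,0,0]],
  [-1,[-0.7,0,0],[0,0,0]],
  [-1,[-0.5,0,0],[0,0,0]],
  [-1,[-0.25,0,0],[0,0,0]],
  [-1,[0,0,0],[0,0,0]],
  [-1,[0,0,0],[0,0,0]],
])

```text
t: 19.95
eef_pos: [636.3, 195.2, 144.5]
tcp_rot: [3.141, -0.0, -1.582]
ft_force: [1.0, -0.5, -1.2]
finger_gap: 34.6
finger_force: 40.1
```

Run:
```python
from m import *
from d import delta
delta(636.5,196,45,-91)
w=shot('wrist','w7.png')
for A,r,a in blobs(w,*Y,(0,0,560,420),100): print('Y',A,np.round(r[0]),np.round(r[1]))
```

```text
t 19.95 pos [636.3 195.2 144.5] yaw [ 1.7999e+02 -2.0000e-02 -9.0660e+01] gap 34.6 ff 40.1 ft [ 1.  -0.5 -1.2]
shift now [-0.02 -0.    2.49] shift after turn [-0.02 -0.    2.49] turn [ 0.   -0.    0.06]
Y 4247.0 [281. 327.] [79. 69.]
Y 543.0 [283. 236.] [63. 26.]
Y 4594.5 [482. 120.] [73. 81.]
Y 140.0 [333.  75.] [ 6. 36.]
Y 3180.5 [272.  76.] [38. 87.]
```

View pics/w7.png

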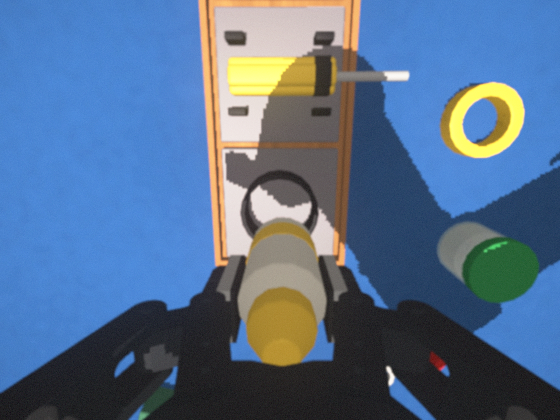

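Driver is centred in its cradle; cup outer at columns 241–319, top row 170; bottle base edge at row 219, column 281.

Run:
```python
from m import *
w=shot('wrist')
for n,p,z in(('cup L',(241,207),39),('cup R',(319,207),39),('cup top',(280,170),39),('bottle base edge',(282,219),111),('div',(280,145),14)):
    print(n,np.round(on(w,*p,z),1))
```

```text
cup L [668.5 188.2  39. ]
cup R [606.1 189.   39. ]
cup top [636.9 159.   39. ]
bottle base edge [635.7 177.4 111. ]
div [636.8 141.5  14. ]
```

Request:
send_rows([
  [-1,[0.05,-0.02,0.3],[0,0,0]],
  [-1,[0,0,0.5],[0,0,0]],
  [-1,[0,0,0.5],[0,0,0]],
  [-1,[0,0,0.4],[0,0,0]],
  [-1,[0,0,0.3],[0,0,0]],
  [-1,[0,0,0.25],[0,0,0]],
  [-1,[0,0,0.15],[0,0,0]],
  [-1,[0,0,0],[0,0,0]],
  [-1,[0,0,0],[0,0,0]],
])

```text
t: 20.95
eef_pos: [637.4, 194.0, 49.2]
tcp_rot: [-3.141, 0.0, -1.582]
ft_force: [-0.1, 0.7, -1.9]
finger_gap: 34.8
finger_force: 40.1
```

```bash
python3 d.py 637 193.5 44.8 -91
```

```text
t 20.95 pos [637.4 194.   49.2] yaw [-1.7995e+02  2.0000e-02 -9.0640e+01] gap 34.8 ff 40.1 ft [-0.1  0.7 -1.9]
shift now [0.01 0.01 0.11] shift after turn [0.01 0.01 0.11] turn [-0.01  0.    0.06]
```

Lower, release, lift, then head to the roll.

Request:
send_rows([
  [-1,[0,0,0.05],[0,0,0]],
  [-1,[0,0,0.05],[0,0,0]],
  [-1,[0,0,0],[0,0,0]],
  [0,[0,0,0],[0,0,0]],
  [0.3,[0,0,0],[0,0,0]],
  [0.3,[0,0,0],[0,0,0]],
  [0.3,[0,0,-0.4],[0,0,0]],
  [0.3,[0,0,-0.8],[0,0,0]],
  [0.3,[0,0,-0.8],[0,0,0]],
  [0.3,[0,0,-0.8],[0,0,0]],
  [0.6,[0,0,0],[0,0,0]],
])

```text
t: 22.05
eef_pos: [639.5, 194.3, 164.8]
tcp_rot: [-3.131, 0.004, -1.582]
ft_force: [0.1, -0.4, 1.2]
finger_gap: 67.9
finger_force: 0.0
```

Run:
```python
from m import *
from d import delta
delta(472,125,130,-90)
s=shot('scene')
for A,r,a in blobs(s,*Y,(320,150,420,280),30): print('Y',A,np.round(r[0]),np.round(r[1]))
cv2.imwrite('pics/c8.png',cv2.resize(s['img'][140:290,180:410,::-1],None,fx=3,fy=3))
```

```text
t 22.05 pos [639.5 194.3 164.8] yaw [-179.41    0.22  -90.63] gap 67.9 ff 0.0 ft [ 0.1 -0.4  1.2]
shift now [1.78 4.18 0.82] shift after turn [1.73 4.19 0.87] turn [-0.1   0.04 -0.11]
Y 68.0 [362. 251.] [16.  8.]
Y 52.5 [322. 248.] [ 3. 26.]
Y 94.0 [365. 228.] [11. 10.]
Y 339.0 [334. 204.] [19. 22.]
```

View pics/c8.png

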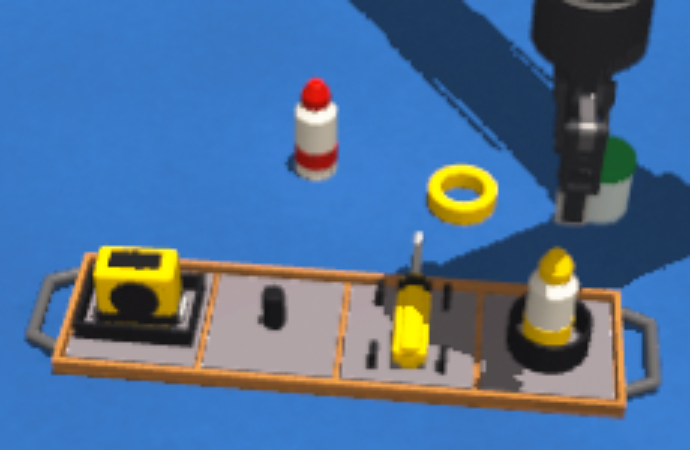

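Bottle stands in the cup, driver and measure fine. Roll at (334,204) in the scene. Go above it.

Request:
send_rows([
  [0.8,[0.1,0.4,0],[0,0,0]],
  [0.8,[0.3,0.7,0],[0,0,0]],
  [0.8,[0.3,0.7,0],[0,0,0]],
  [0.8,[0.3,0.7,0.2],[0,0,0]],
  [0.8,[0.3,0.7,0.2],[0,0,0]],
  [0.8,[0.3,0.7,0.2],[0,0,0]],
  [0.8,[0.15,0.3,0.1],[0,0,0]],
  [0.8,[0,0,0],[0,0,0]],
  [0.8,[0,0,0],[0,0,0]],
])

```text
t: 23.0
eef_pos: [468.6, 125.8, 129.0]
tcp_rot: [-3.141, 0.0, -1.582]
ft_force: [0.0, -0.7, 0.6]
finger_gap: 77.1
finger_force: 0.0
```

Run:
```python
from m import *
from d import delta
w=shot('wrist')
for A,r,a in blobs(w,*Y,(0,0,560,420),100):
    print('Y',A,np.round(r[0]),np.round(r[1]),np.round(on(w,*r[0],15),1),np.round([on(w,*p,15)[:2] for p in cv2.boxPoints(r)]).tolist())
delta(472,125,6,-90)
```

```text
Y 749.0 [ 17. 338.] [18. 57.] [712.1 243.2  15. ] [[739.0, 256.0], [693.0, 217.0], [685.0, 231.0], [732.0, 271.0]]
Y 461.5 [ 87. 290.] [47. 26.] [641.3 195.3  15. ] [[663.0, 189.0], [644.0, 171.0], [620.0, 202.0], [638.0, 221.0]]
Y 1259.5 [282. 206.] [67. 59.] [468.  121.1  15. ] [[502.0, 108.0], [460.0, 86.0], [433.0, 135.0], [477.0, 160.0]]
Y 449.0 [112. 172.] [34. 21.] [603.   91.6  15. ] [[609.0, 78.0], [593.0, 78.0], [597.0, 105.0], [614.0, 105.0]]
Y 2920.0 [ 47. 172.] [35. 94.] [654.4  91.3  15. ] [[687.0, 78.0], [615.0, 77.0], [620.0, 105.0], [694.0, 106.0]]
t 23.05 pos [468.8 126.  128.9] yaw [-1.7997e+02  1.0000e-02 -9.0640e+01] gap 76.9 ff 0.0 ft [0.5 0.6 1. ]
shift now [ 0.02 -0.08  3.07] shift after turn [ 0.02 -0.08  3.07] turn [-0.    0.   -0.11]
```

Request:
send_rows([
  [0.8,[0.04,-0.03,0.5],[0,0,0]],
  [0.8,[0,0,0.6],[0,0,0]],
  [0.8,[0,0,0.6],[0,0,0]],
  [0.8,[0,0,0.6],[0,0,0]],
  [0.8,[0,0,0.4],[0,0,0]],
  [0.8,[0,0,0.3],[0,0,0]],
  [0.8,[0,0,0.15],[0,0,0]],
  [0.8,[0,0,0.05],[0,0,0]],
  [0.8,[0,0,0],[0,0,0]],
])

```text
t: 23.95
eef_pos: [469.9, 124.3, 0.9]
tcp_rot: [-3.141, 0.0, -1.582]
ft_force: [0.6, 1.1, -0.1]
finger_gap: 77.3
finger_force: 0.0
```

Run:
```python
from m import *
from d import delta
delta(470,124,0,-90)
s=shot('wrist'); cv2.imwrite('pics/w9.png',s['img'][:,:,::-1])
```

```text
t 23.95 pos [469.9 124.3   0.9] yaw [-1.7998e+02  1.0000e-02 -9.0640e+01] gap 77.3 ff 0.0 ft [ 0.6  1.1 -0.1]
shift now [ 0.01 -0.    0.02] shift after turn [ 0.01 -0.    0.02] turn [-0.    0.   -0.11]
```

View pics/w9.png

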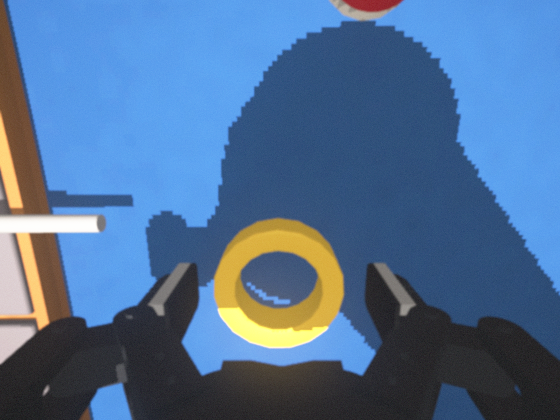

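Roll centred at (280,283) between the fingers (tips ≈ (180,285) and (382,285)), slightly ahead but within the pads. Close.

Request:
send_rows([
  [0,[0,0,0],[0,0,0]],
  [0,[0,0,0],[0,0,0]],
  [0,[0,0,0],[0,0,0]],
  [0,[0,0,0],[0,0,0]],
  [0,[0,0,-0.3],[0,0,0]],
  [0,[0,0,-0.6],[0,0,0]],
  [0,[0,0,-0.7],[0,0,0]],
  [0,[0,0,-0.5],[0,0,0]],
  [0,[0,0,0],[0,0,0]],
], force=40)

```text
t: 24.9
eef_pos: [470.9, 124.8, 88.3]
tcp_rot: [-3.137, 0.003, -1.582]
ft_force: [0.4, -0.0, -0.1]
finger_gap: 55.4
finger_force: 43.7
```

Run:
```python
from m import *
from d import delta
delta(634.8,-15,110,-91)
w=shot('wrist'); 
for A,r,a in blobs(w,(20,120,60),(36,255,255),(150,150,420,420),500):
    print(A,np.round(r[0]),np.round(r[1]),cv2.minEnclosingCircle(a))
```

```text
t 24.9 pos [470.9 124.8  88.3] yaw [-1.7973e+02  1.5000e-01 -9.0630e+01] gap 55.4 ff 43.7 ft [ 0.4 -0.  -0.1]
shift now [ 3.45 -4.14 -0.53] shift after turn [ 3.42 -4.16 -0.54] turn [-0.04  0.02  0.06]
12570.0 [283. 282.] [126. 127.] ((281.55584716796875, 283.3303527832031), 65.5976333618164)
```

Request:
send_rows([
  [0,[0.2,-0.2,0],[0,0,0]],
  [0,[0.5,-0.6,0],[0,0,0]],
  [0,[0.5,-0.6,0],[0,0,0]],
  [0,[0.5,-0.6,0],[0,0,0]],
  [0,[0.5,-0.6,0],[0,0,0]],
  [0,[0.5,-0.6,0],[0,0,0]],
  [0,[0.5,-0.6,0],[0,0,0]],
  [0,[0.2,-0.34,0],[0,0,0]],
  [0,[0,0,0],[0,0,0]],
  [0,[0,0,0],[0,0,0]],
])

```text
t: 25.95
eef_pos: [632.9, -14.4, 82.6]
tcp_rot: [3.139, -0.0, -1.583]
ft_force: [0.1, -0.4, -1.1]
finger_gap: 55.7
finger_force: 43.6
```

Run:
```python
from m import *
from d import delta
delta(634.8,-15,12,-91)
w=shot('wrist','w10.png'); z=observe()['eef_pos'][2]+18
for A,r,a in blobs(w,(20,120,60),(36,255,255),(150,150,420,420),500):
    c,R=cv2.minEnclosingCircle(a); print(A,np.round(c),R,np.round(on(w,*c,z),1),np.round(on(w,c[0]+R,c[1],z),1))
```

```text
t 25.95 pos [632.9 -14.4  82.6] yaw [ 1.7983e+02 -2.0000e-02 -9.0700e+01] gap 55.7 ff 43.6 ft [ 0.1 -0.4 -1.1]
shift now [ 0.01 -0.05  1.77] shift after turn [ 0.01 -0.05  1.77] turn [ 0.03 -0.    0.05]
14349.5 [272. 295.] 80.44883728027344 [636.8 -13.2 101.2] [602.1 -12.8 101.2]
```

View pics/w10.png

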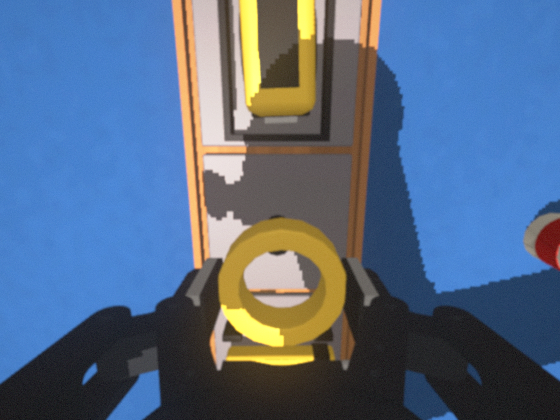

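Roll held level, centred (283,283), radius ≈64; dividers at rows 150 and 292, rim columns ≈190–362; post seen from row 214 to 256 at column ≈278.

Run:
```python
from m import *
w=shot('wrist'); o=observe()['eef_pos']; print(o)
for n,p,z in(('roll',(283,283),o[2]+18),('div1',(278,150),14),('div2',(278,292),14),('post base -y edge',(278,215),11),('post top +y edge',(278,256),45),('rimL',(203,150),14),('rimR',(354,150),14)):
    print(n,np.round(on(w,*p,z),1))
```

```text
[632.86347949 -13.66467352  83.68359909]
roll [631.9 -18.3 101.7]
div1 [634.1 -67.7  14. ]
div2 [635.6  35.1  14. ]
post base -y edge [634.8 -23.   11. ]
post top +y edge [634.7  -6.7  45. ]
rimL [682.7 -68.2  14. ]
rimR [584.7 -67.1  14. ]
```

Request:
send_rows([
  [0,[-0.08,-0.06,0],[0,0,0]],
  [0,[0,0,0.2],[0,0,0]],
  [0,[0,0,0.35],[0,0,0]],
  [0,[0,0,0.35],[0,0,0]],
  [0,[0,0,0.3],[0,0,0]],
  [0,[0,0,0.2],[0,0,0]],
  [0,[0,0,0.15],[0,0,0]],
  [0,[0,0,0.1],[0,0,0]],
  [0,[0,0,0],[0,0,0]],
  [0,[0,0,0],[0,0,0]],
])

```text
t: 27.05
eef_pos: [636.3, -10.6, 19.0]
tcp_rot: [-3.141, 0.0, -1.582]
ft_force: [0.6, -0.4, -0.2]
finger_gap: 55.3
finger_force: 43.6
```

```bash
python3 d.py 635 -10.5 12 -91
```

```text
t 27.05 pos [636.3 -10.6  19. ] yaw [-179.96    0.    -90.64] gap 55.3 ff 43.6 ft [ 0.6 -0.4 -0.2]
shift now [-0.    0.03  0.17] shift after turn [-0.    0.03  0.17] turn [-0.01  0.    0.06]
```

Request:
send_rows([
  [0,[0,0,0.08],[0,0,0]],
  [0,[0,0,0.07],[0,0,0]],
  [0,[0,0,0],[0,0,0]],
  [0.5,[0,0,0],[0,0,0]],
  [0.6,[0,0,0],[0,0,0]],
  [0.6,[0,0,0],[0,0,0]],
  [0.6,[0,0,-0.3],[0,0,0]],
  [0.6,[0,0,-0.6],[0,0,0]],
  [0.6,[0,0,-0.8],[0,0,0]],
  [0.6,[0,0,-0.8],[0,0,0]],
  [0.6,[0,0,-0.8],[0,0,0]],
])

```text
t: 28.15
eef_pos: [635.9, -10.7, 147.0]
tcp_rot: [-3.141, 0.0, -1.582]
ft_force: [-0.2, -0.2, 0.5]
finger_gap: 68.1
finger_force: 0.0
```

Request:
send_rows([
  [0.6,[0,0.5,-0.5],[0,0,0]],
  [0.6,[0,0.8,0],[0,0,0]],
  [0.6,[0,0.8,0],[0,0,0]],
  [0.6,[0,0.8,0],[0,0,0]],
  [0.6,[0,0.8,0],[0,0,0]],
  [0.6,[0,0.3,0],[0,0,0]],
  [0.6,[0,0,0],[0,0,0]],
  [0.6,[0,0,0],[0,0,0]],
])

```text
t: 28.95
eef_pos: [476.4, -8.7, 165.5]
tcp_rot: [-3.14, 0.001, -1.582]
ft_force: [-0.6, -0.8, 0.2]
finger_gap: 68.5
finger_force: 0.0
```

Run:
```python
from m import *
print(observe()['eef_pos'],observe()['t'])
t=shot('top'); s=shot('scene')
for nm,c,b in(('top',t,(172,140,352,205)),('scene',s,(185,200,405,285))):
    for A,r,a in blobs(c,*Y,b,20): print(nm,A,np.round(r[0],1),np.round(r[1],1),[np.round(on(c,*r[0],z)[:2]).tolist() for z in(24,30,67,91)])
for nm,c,b in(('top',t,(120,210,300,280)),('scene',s,(270,150,450,225))):
    for A,r,a in blobs(c,(0,150,80),(8,255,255),b): print(nm,'R',A,np.round(r[0],1))
f=lambda c,x0,y0,h:cv2.resize(c['img'][y0:y0+h,x0:x0+230,::-1],None,fx=3,fy=3)
cv2.imwrite('pics/c11.png',np.vstack([f(t,150,140,70),f(s,180,160,125)]))
```

```text
[476.39775545  -8.69160467 165.52877624] 28.95
top 281.0 [320.5 172. ] [14. 23.] [[636.0, -123.0], [636.0, -123.0], [630.0, -119.0], [626.0, -117.0]]
top 48.0 [202.5 169. ] [8. 7.] [[648.0, 202.0], [647.0, 202.0], [641.0, 197.0], [637.0, 193.0]]
top 313.5 [279. 173.] [20. 20.] [[635.0, -9.0], [634.0, -8.0], [628.0, -8.0], [624.0, -8.0]]
top 182.0 [243.  170.5] [23.  8.] [[643.0, 91.0], [642.0, 90.0], [636.0, 88.0], [632.0, 87.0]]
scene 67.0 [361.6 250.6] [16.   7.4] [[641.0, 193.0], [647.0, 192.0], [682.0, 188.0], [705.0, 186.0]]
scene 284.0 [316.5 248.5] [12.2 27.4] [[644.0, 91.0], [649.0, 91.0], [685.0, 91.0], [707.0, 92.0]]
scene 449.5 [273.5 244.5] [23. 25.] [[640.0, -8.0], [646.0, -7.0], [681.0, -2.0], [704.0, 1.0]]
scene 90.0 [365.  228.5] [11. 10.] [[569.0, 202.0], [575.0, 201.0], [613.0, 197.0], [638.0, 194.0]]
scene 420.0 [225.5 232.9] [29.3 21.6] [[613.0, -125.0], [619.0, -123.0], [655.0, -113.0], [679.0, -107.0]]
top R 270.0 [141. 238.]
scene R 304.0 [431.5 208. ]
scene R 41.0 [285. 193.]
scene R 51.5 [284.8 172.3]
```

View pics/c11.png

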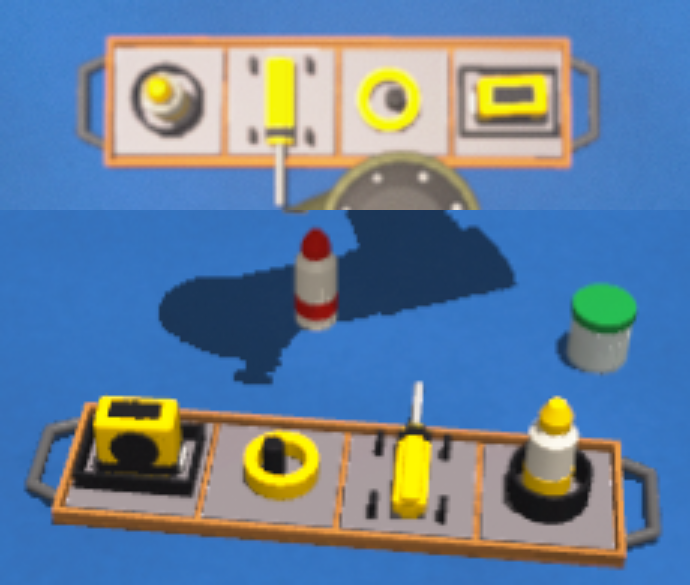

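The top and scene views show all four items seated and upright. The roll is about 7 mm off the post centre, which is within tolerance. Neither red item has moved, and the gripper is clear.

```bash
python3 -c "
from rig import *
print(sign_off())"
```

```text
the job is handed in; nothing more can be done
None
```

The yellow kit is packed with each item in its own seat, the red roll and red-capped bottle stand where they were, and the job was handed in at about 29 s; `sign_off()` gave no verdict.

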